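# Stopper the three glass jars on the shop counter

## Robot

A 7-joint arm with a two-finger parallel gripper is mounted at the origin on the work surface. World frame = base frame: x ahead of the robot, y to its left, z up, the work surface at z = 0. Lengths are in m, angles in rad, forces in N, time in s.
With the tool pointing down it reaches from about 0.425 to 1.025 m from the base axis. Payload 9.4 kg.
Tool frame: the origin (TCP) lies at the very end of the fingers, on their centre line; the grasp point (between the pads) lies 19 mm behind it (ctrl.grasp_offset is the distance from the TCP to the grasp point, in m); z points along the fingers, y is the line along which they close (so a half turn about z gives the same grasp; the last joint's range is limited). The gripper opens to 93 mm and grips with 3 to 60 N. Pads are 15 mm wide; open, the fingers measure 128 mm over their backs; the gripper's body (75 mm by 188 mm) begins 65 mm behind the grasp point.
Start: joints at [1.046, 0.599, -0.003, 1.599, 0.002, 0.943, -0.08], TCP at [0.314, -0.654, 0.219] pointing down, gripper open.
Joint ranges: [-2.57, 2.57], [-0.35, 1.97], [-1.29, 1.29], [0.11, 2.56], [-1.05, 4.19], [0.11, 1.86], [-2.63, 2.63]. Speed limits (rad/s): [2.22, 2.22, 3.01, 3.01, 3.14, 3.14, 3.14].

## Interface

Orientations are given as [roll, pitch, yaw] about the fixed x, y, z axes, in that order (R = Rz(yaw) Ry(pitch) Rx(roll)).
In Python, from rig import readout, snapshot, camera_model, sign_off, spotter, ctrl gives the robot as it stands.
- The arm moves only by the tool servo_tool, never from a script. Its argument "increments" is a list of rows, each a list of 7 numbers: the gripper command: -1 is shut, 1 is fully open, values between are in proportion, then the shift along the world's x, y, z in mm, then the turn, a rotation vector about the world's x, y, z in degrees. A call has 1 to 8 rows; each row shifts and turns the commanded pose from where the row before left it; what a row does not reach is not made up. A row lasts 1/8 s, in which the tool goes at most 62.5 mm and 10.7 degrees, less where a joint would pass 70% of its speed; a pose out of reach is approached as far as the arm can. A call with a gripper value outside its range is refused whole. The fingers move at their own pace and stop on an object; the grip force is fixed at half the most. Time passes only in rows, so rows that do not move let the fingers close. It gives the time, the measured TCP pose, the force, the opening and the grip force at its end, in the units of the state.
- readout.read_state(): the state, without advancing time (a new reading comes with each control period).
- snapshot(name): name is "scene" or "top"; returns (picture, depth): 420x560x3 uint8, red, green, blue; 420x560 float32, m along the optical axis (not along the pixel's ray), 0 where there is no reading.
- camera_model(name): a dict with "camera_matrix" (3x3 intrinsics, pixels), "distortion" ([k1, k2, p1, p2, k3] as OpenCV has them; the pictures are not rectified), "T" (4x4, takes a point from camera to world coordinates). Camera axes: x right, y down, z forward; pixel columns grow to the right and rows downward; lengths in m; the calibration is good to about 2 mm. A picture is of the moment at which its call begins. camera_model takes no time and is no camera call.
- sign_off(): hands the job in; it is judged then, once.
Trained networks look in the newest picture that a camera, given by its name, has taken for a name from the list of things; names that differ only in an ending like _2 or _b are one class to them, and where a whole thing is asked for, a point or a joint stands for the part that bears it (a point fixed in the world has none). Each returns a list of dicts, best first, with "conf" (0 to 1); they miss things now and then, are a little off and sometimes report something else, mostly with a low value. They report only what shows in the picture. A call takes as long as a camera call. They do not tell look-alikes from the thing itself.
- spotter.spot_in(camera, name): "point" ([x, y, z] in m, in world coordinates, good to about 4 mm: the middle of the surface that is visible of it).
- spotter.cut_out(camera, name): "pixels" (420x560 bool, what is visible of it).
The state is a dict: "time_s": time; "qpos": joint angles; "qvel": joint speeds; "effort": joint torques, N m; "ee_pos": TCP position; "tcp_rot": TCP orientation; "ft_force": force on the tool from outside, world axes, zero at the start; "torque": the same for the moment, N m; "width": opening from 0.0 (shut) to 1.0 (fully open); "grip_force": force on a finger pad.
Only numpy, scipy, OpenCV 4.12 (cv2) and the standard library are available. Lean on these libraries where they do the work, as an engineer would, in place of code of your own. Each camera call takes 0.05 s, during which the arm holds its last target. There are 200 camera calls.

## Task

Pick out the three flat-headed wooden stoppers among the turned wood on the counter and close each open glass jar with the stopper of its size - small on small, medium on medium, large on large - plug down in the neck and flange flat on the rim. Set each one down rather than dropping it, and leave the jars, the pointed finial and the candle holder standing where they are.

Things in the scene. Friction and masses are not known exactly. Their poses are not given: they have to be found in the camera images.
- stopper_small: the small stopper of the three, round, pale turned wood, standing upright on its plug at the start. From below: plug 22 mm in diameter and 18 mm high; flat flange disc 54 mm in diameter and 10 mm thick; thin neck 20 mm in diameter and 12 mm high; plain flat-topped barrel head 28 mm in diameter, from 40 to 68 mm above the plug's underside (the part to grip). Origin: centre of the plug's underside; z is its axis, up through the head.
- stopper_medium: the medium stopper of the three, round, pale turned wood, standing upright on its plug at the start. From below: plug 30 mm in diameter and 20 mm high; flat flange disc 68 mm in diameter and 10 mm thick; thin neck 20 mm in diameter and 12 mm high; plain flat-topped barrel head 36 mm in diameter, from 42 to 74 mm above the plug's underside (the part to grip). Origin: centre of the plug's underside; z is its axis, up through the head.
- stopper_large: the large stopper of the three, round, pale turned wood, standing upright on its plug at the start. From below: plug 46 mm in diameter and 22 mm high; flat flange disc 86 mm in diameter and 10 mm thick; thin neck 20 mm in diameter and 12 mm high; plain flat-topped barrel head 46 mm in diameter, from 44 to 80 mm above the plug's underside (the part to grip). Origin: centre of the plug's underside; z is its axis, up through the head.
- jar_small: the small jar of the three, loose, bell-shaped, clear pale glass, open at the top, 85 mm high; foot 72 mm in diameter, neck bore 36 mm in diameter with a 4 mm wall (rim 44 mm outside). Origin: centre of its underside, z up; the rim lies 85 mm above it.
- jar_medium: the medium jar of the three, loose, bell-shaped, clear pale glass, open at the top, 105 mm high; foot 90 mm in diameter, neck bore 46 mm in diameter with a 4 mm wall (rim 54 mm outside). Origin: centre of its underside, z up; the rim lies 105 mm above it.
- jar_large: the large jar of the three, loose, bell-shaped, clear pale glass, open at the top, 125 mm high; foot 110 mm in diameter, neck bore 62 mm in diameter with a 4 mm wall (rim 70 mm outside). Origin: centre of its underside, z up; the rim lies 125 mm above it.
- candle_holder: bystander to be left alone: pale turned wooden candle holder, 70 mm high, flat round base 64 mm in diameter and 12 mm thick, thin stem with a bead, round cup 36 mm in diameter with a dark brass-rimmed candle hole in its top. Origin: centre of its underside, z up.
- finial: bystander to be left alone: pale turned wooden finial, 105 mm high, flat round base 60 mm in diameter, tapering over a bulge to a pointed tip. Origin: centre of its underside, z up.
Things that resemble listed ones, but are neither listed nor needed, are in the scene too. What is shaped like the stopper_large but pink is not meant. Leave any orange look-alike of the jar_small alone.

How it is judged:
By the outcome, as a careful person would: the job done as asked, in the order asked, and still so for the second after the job is handed in, with the robot touching nothing.
It also fails if it takes over 96 s, if anything falls off the work surface, if the arm or the gripper's body presses on something with over 40 N, if the wrist force passes 120 N, or if a joint passes its speed limit or range.

## Working session

There is one attempt and no reset: what is moved stays moved. The work goes in short steps, Python scripts to look and compute and a tool call to move; the robot and the scene stay as the last step left them, time stands still between calls to the robot, and variables do not carry over. Pictures are saved under pics/ and viewed, at most 14 in all, crops included, and the job is handed in when it is done.

Besides the shell and the picture viewer there is one more tool, called by a JSON object that holds its "name" and its "arguments". servo_tool: Moves the arm, as the interface text tells. Its arguments: {"type":"object","properties":{"increments":{"type":"array","items":{"type":"array","items":{"type":"number"}}}},"required":["increments"]}

```bash
mkdir -p pics; cat > h.py <<'E'
import numpy as np, cv2
from rig import readout, snapshot, camera_model, sign_off, spotter, ctrl
def world(cam, depth, mask=None):
    m=camera_model(cam);K=np.array(m["camera_matrix"]);D=np.array(m["distortion"]);T=np.array(m["T"])
    ok=(depth>0) if mask is None else (depth>0)&mask
    v,u=np.nonzero(ok)
    n=cv2.undistortPoints(np.c_[u,v].astype(np.float64)[:,None],K,D)[:,0]
    z=depth[v,u]; P=np.c_[n*z[:,None],z]
    return np.c_[u,v],P@T[:3,:3].T+T[:3,3]
def pix(cam,p):
    m=camera_model(cam);T=np.linalg.inv(np.array(m["T"]))
    r=cv2.Rodrigues(T[:3,:3])[0]
    return cv2.projectPoints(np.array([p],float),r,T[:3,3],np.array(m["camera_matrix"]),np.array(m["distortion"]))[0].ravel()
E
python3 - <<'E'
from h import *
for c in ("scene","top"):
    p,d=snapshot(c); cv2.imwrite(f"pics/{c}0.png",p[:,:,::-1]); np.save(f"{c}0.npy",d)
    for n in ("stopper_small","stopper_medium","stopper_large","jar_small","jar_medium","jar_large","candle_holder","finial"):
        for r in spotter.spot_in(c,n):
            print(c,n,np.round(r["point"],3),round(r["conf"],2),pix(c,r["point"]).round())
print(readout.read_state())
E
```

```text
scene stopper_small [0.442 0.251 0.027] 0.74 [372. 214.]
scene stopper_medium [0.686 0.138 0.032] 0.8 [274. 294.]
scene stopper_large [0.309 0.188 0.032] 0.78 [365. 155.]
scene stopper_large [0.463 0.114 0.034] 0.71 [308. 197.]
scene jar_small [0.478 0.374 0.043] 0.94 [427. 247.]
scene jar_small [0.598 0.317 0.046] 0.65 [380. 288.]
scene jar_medium [ 0.615 -0.254  0.052] 0.97 [118. 187.]
scene jar_large [ 0.694 -0.035  0.064] 0.65 [189. 256.]
scene candle_holder [ 0.465 -0.238  0.008] 0.58 [166. 150.]
scene finial [ 0.47  -0.065  0.034] 0.92 [231. 171.]
top stopper_small [0.429 0.246 0.027] 0.73 [187. 240.]
top stopper_medium [0.666 0.133 0.031] 0.61 [235. 147.]
top stopper_large [0.451 0.1   0.036] 0.72 [246. 232.]
top stopper_large [0.298 0.179 0.033] 0.68 [212. 295.]
top stopper_large [ 0.603 -0.264  0.049] 0.36 [393. 172.]
top jar_small [0.458 0.365 0.039] 0.89 [137. 228.]
top jar_small [0.574 0.307 0.038] 0.63 [163. 181.]
top jar_medium [ 0.598 -0.263  0.05 ] 0.93 [393. 174.]
top jar_large [ 0.666 -0.052  0.058] 0.92 [309. 145.]
top candle_holder [ 0.45  -0.238  0.012] 0.86 [381. 235.]
top finial [ 0.459 -0.064  0.043] 0.87 [314. 229.]
{'time_s': 0.9, 'qpos': array([ 1.04633296,  0.59927837, -0.00246547,  1.59940878,  0.00178755,
        0.94289352, -0.07980799]), 'qvel': array([-0.00200856,  0.00028732, -0.00028183, -0.00030158, -0.00087665,
       -0.00071026,  0.00190996]), 'effort': array([ 1.36202238e-03, -7.64812517e+01,  1.49766706e+00, -2.52707112e+01,
       -5.22269960e-02,  1.03973222e-02,  4.62202394e-06]), 'ee_pos': array([ 0.31386471, -0.65353779,  0.21863072]), 'tcp_rot': array([3.14157414e+00, 5.46699201e-05, 4.47741303e-01]), 'ft_force': array([-0.13201429, -0.78127904, -0.48432314]), 'torque': array([-0.05596966, -0.02546468, -0.01313025]), 'grip_force': 0.0, 'width': 0.9995720793327744}
```

```bash
ls
```

```text
h.py
pics
scene0.npy
top0.npy
```

View pics/scene0.png

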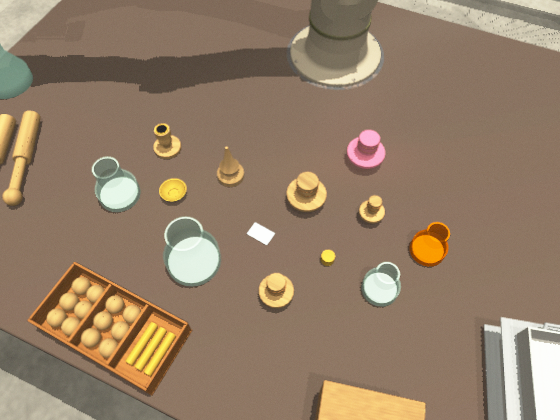

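View pics/top0.png

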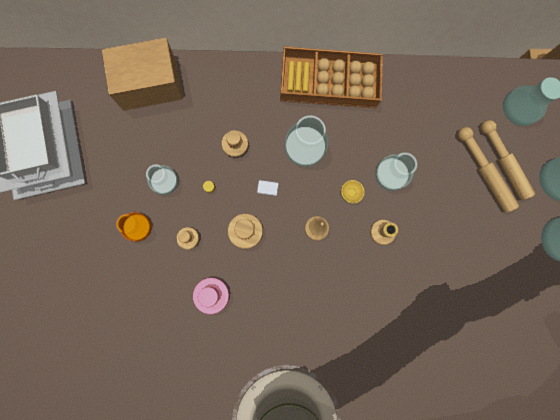

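```bash
cat >> h.py <<'E'
from scipy.optimize import least_squares
SP=dict(stopper_small=(.068,.014,.028,.027),stopper_medium=(.074,.018,.030,.034),stopper_large=(.080,.023,.032,.043),
 jar_small=(.085,.022,0,.036),jar_medium=(.105,.027,0,.045),jar_large=(.125,.035,0,.055))
NEAR=dict(stopper_small=(.435,.248),stopper_medium=(.676,.135),stopper_large=(.457,.107),jar_small=(.586,.312),jar_medium=(.606,-.26),jar_large=(.68,-.045))
def mecc(P):  # centre of min enclosing circle, mm units
    (x,y),r=cv2.minEnclosingCircle((P[:,:2]*1000).astype(np.float32)); return np.round([x,y,r],1)
def measure(c,d,names=SP):
    uv,P=world(c,d)
    for n in names:
        top,rt,fl,rf=SP[n]
        q=P[np.hypot(*(P[:,:2]-NEAR[n]).T)<rf+.03]
        t=q[abs(q[:,2]-top)<.006]
        o=[len(q),np.round(np.percentile(q[:,2],[1,50,99])*1000),len(t)]
        if len(t)>5: o+=["top",mecc(t),np.round(np.median(t[:,:2],0)*1000,1)]
        if fl:
            f=q[abs(q[:,2]-fl+.002)<.005]
            if len(f)>5: o+=["flange",mecc(f),len(f)]
        print(c,n,*o)
E
python3 - <<'E'
from h import *
for c in ("scene","top"): measure(c,np.load(c+"0.npy"))
p=cv2.imread("pics/scene0.png"); t=cv2.imread("pics/top0.png")
a=cv2.resize(p[130:310,90:460],(740,360),interpolation=cv2.INTER_CUBIC)
cv2.imwrite("pics/crop1.png",a)
E
```

```text
scene stopper_small 1960 [-5. -0. 68.] 129 top [433.  248.9  14.6] [435.  248.5] flange [433.9 248.6  27.4] 306
scene stopper_medium 3199 [-5. -0. 74.] 290 top [677.1 137.   18. ] [677.9 137.2] flange [676.6 136.8  33.9] 577
scene stopper_large 3056 [-5.  0. 81.] 340 top [453.1 105.5  24.3] [454.9 106.6] flange [453.8 105.8  43.1] 689
scene jar_small 3394 [-4.  1. 85.] 180 top [580.4 318.1  21.9] [581.7 318.4]
scene jar_medium 3565 [ -5.  10. 104.] 189 top [ 608.1 -272.5   28.5] [ 609.  -269.6]
scene jar_large 5369 [ -4.  15. 125.] 298 top [679.7 -45.7  36. ] [681.1 -45. ]
top stopper_small 1610 [-3.  1. 70.] 113 top [436.5 245.1  14.1] [436.4 244.8] flange [436.6 245.4  26.9] 230
top stopper_medium 1811 [-3.  2. 76.] 173 top [679.1 135.4  18.1] [678.2 135.1] flange [679.4 135.5  34.2] 308
top stopper_large 2596 [-3.  2. 83.] 297 top [455.2 104.4  22.9] [455.4 103.9] flange [455.8 104.4  43. ] 595
top jar_small 2020 [-3.  2. 87.] 119 top [583.3 316.1  22.3] [583.2 315.8]
top jar_medium 2578 [ -3.   4. 107.] 149 top [ 611.1 -275.1   27.8] [ 609.4 -274.3]
top jar_large 3187 [ -3.   8. 127.] 194 top [682.4 -47.1  35.6] [681.2 -48.2]
```

View pics/crop1.png

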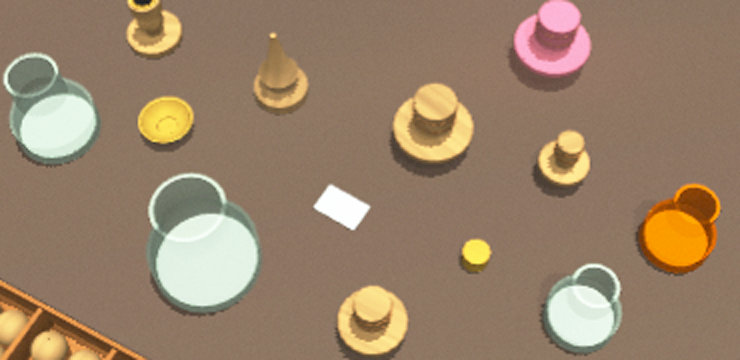

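The crop shows the three pale stoppers: small at scene (372,211), medium (276,290) and large (306,192). The look-alikes are the pink stopper (366,150), the orange jar (430,245), the finial (230,165) and the candle holder (166,140). I'm going for the small stopper first, by a path that swings around the base.

{"name": "servo_tool", "arguments": {"increments": [[1,30,50,0,0,0,0],[1,30,50,0,0,0,0],[1,30,50,0,0,0,0],[1,30,50,0,0,0,0],[1,30,50,0,0,0,0],[1,30,50,0,0,0,0],[1,30,50,0,0,0,0],[1,30,50,0,0,0,0]]}}

```text
time_s: 1.9
ee_pos: [0.5548, -0.2519, 0.2189]
tcp_rot: [3.141, -0.0, 0.448]
ft_force: [-0.1, -0.1, 0.6]
width: 1.001
grip_force: 0.0
```

{"name": "servo_tool", "arguments": {"increments": [[1,-5,50,0,0,0,0],[1,-5,50,0,0,0,0],[1,-5,50,0,0,0,0],[1,-5,50,0,0,0,0],[1,-5,50,0,0,0,0],[1,-5,50,0,0,0,0],[1,-5,50,0,0,0,0],[1,-5,50,0,0,0,0]]}}

```text
time_s: 2.9
ee_pos: [0.5138, 0.1481, 0.2189]
tcp_rot: [3.141, -0.001, 0.448]
ft_force: [0.9, 0.1, -0.1]
width: 1.0
grip_force: 0.0
```

{"name": "servo_tool", "arguments": {"increments": [[1,-25,30,0,0,0,0],[1,-25,30,0,0,0,0],[1,-20,25,0,0,0,0],[1,-9,16,0,0,0,0],[1,0,0,0,0,0,0],[1,0,0,0,0,0,0]]}}

```text
time_s: 3.65
ee_pos: [0.4354, 0.2468, 0.2187]
tcp_rot: [3.141, -0.0, 0.447]
ft_force: [0.8, 0.4, -0.1]
width: 1.002
grip_force: 0.0
```

{"name": "servo_tool", "arguments": {"increments": [[1,0,0,-40,0,0,0],[1,0,0,-40,0,0,0],[1,0,0,-40,0,0,0],[1,0,0,-30,0,0,0],[1,0,0,-20,0,0,0],[1,0,0,-13,0,0,0],[1,0,0,0,0,0,0]]}}

```text
time_s: 4.53
ee_pos: [0.435, 0.2467, 0.0351]
tcp_rot: [3.141, 0.001, 0.447]
ft_force: [0.4, -0.6, -0.2]
width: 1.006
grip_force: 0.0
```

{"name": "servo_tool", "arguments": {"increments": [[-1,0,0,0,0,0,0],[-1,0,0,0,0,0,0],[-1,0,0,0,0,0,0],[-1,0,0,0,0,0,0],[-1,0,0,0,0,0,0],[-1,0,0,0,0,0,0],[-1,0,0,0,0,0,0],[-1,0,0,0,0,0,0]]}}

```text
time_s: 5.52
ee_pos: [0.4349, 0.2475, 0.0356]
tcp_rot: [3.142, 0.0, 0.448]
ft_force: [0.2, -0.1, -0.7]
width: 0.295
grip_force: 30.0
```

{"name": "servo_tool", "arguments": {"increments": [[-1,0,0,10,0,0,0],[-1,0,0,30,0,0,0],[-1,0,0,40,0,0,0],[-1,0,0,40,0,0,0],[-1,0,0,30,0,0,0],[-1,0,0,0,0,0,0]]}}

```text
time_s: 6.28
ee_pos: [0.4358, 0.2479, 0.1882]
tcp_rot: [-3.141, -0.005, 0.447]
ft_force: [1.0, -0.0, -0.9]
width: 0.295
grip_force: 30.0
```

{"name": "servo_tool", "arguments": {"increments": [[-1,20,10,0,0,0,0],[-1,35,17,0,0,0,0],[-1,35,17,0,0,0,0],[-1,35,16,0,0,0,0],[-1,22,10,0,0,0,0],[-1,0,0,0,0,0,0],[-1,0,0,0,0,0,0]]}}

```text
time_s: 7.15
ee_pos: [0.5806, 0.3168, 0.1847]
tcp_rot: [3.141, 0.002, 0.448]
ft_force: [-0.6, -0.4, -0.4]
width: 0.296
grip_force: 30.0
```

```bash
python3 - <<'E'
from h import *
print(readout.read_state()["ee_pos"])
for c in ("scene","top"):
    p,d=snapshot(c); cv2.imwrite(f"pics/{c}1.png",p[:,:,::-1]); measure(c,d,["jar_small"])
    uv,P=world(c,d); q=P[(np.hypot(P[:,0]-.582,P[:,1]-.317)<.06)&(P[:,2]>.13)&(P[:,2]<.185)]
    print(len(q)); f=q[(q[:,2]>.165)&(q[:,2]<.185)]
    if len(f)>5: print("flange",mecc(f),f[:,2].min(),f[:,2].max())
p=cv2.imread("pics/scene1.png"); cv2.imwrite("pics/c2.png",cv2.resize(p[180:330,290:490],(800,600)))
E
```

```text
[0.58059616 0.31683351 0.18468869]
scene jar_small 29167 [ -3. 540. 619.] 162 top [580.  318.1  22.2] [583.5 317.8]
358
flange [579.4 317.5  26.6] 0.167391713313924 0.18490241101333882
top jar_small 6427 [ -2. 368. 642.] 74 top [583.2 315.5  21.7] [573.9 306.3]
225
flange [581.  314.9  27. ] 0.1707113814896858 0.18434036774266083
```

View pics/c2.png

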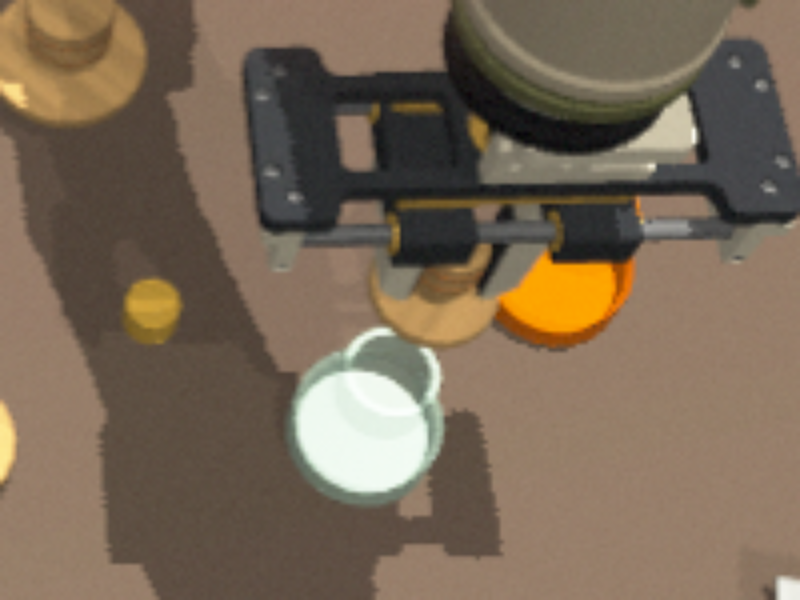

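The crop shows the small stopper in the grip over the small jar's neck (crop 390,370), with the offset about 1–2 mm, so I'm lowering it.

{"name": "servo_tool", "arguments": {"increments": [[-1,1,1,-30,0,0,0],[-1,0,0,-22,0,0,0],[-1,0,0,-15,0,0,0],[-1,0,0,-8,0,0,0],[-1,0,0,-4,0,0,0],[-1,0,0,-2,0,0,0],[-1,0,0,0,0,0,0]]}}

```text
time_s: 8.12
ee_pos: [0.5831, 0.3186, 0.105]
tcp_rot: [-3.142, -0.001, 0.448]
ft_force: [0.2, 0.5, 0.1]
width: 0.294
grip_force: 30.0
```

{"name": "servo_tool", "arguments": {"increments": [[-1,0,0,-1,0,0,0],[-1,0,0,0,0,0,0]]}}

```text
time_s: 8.38
ee_pos: [0.5829, 0.3185, 0.1038]
tcp_rot: [-3.142, -0.0, 0.448]
ft_force: [-0.3, -0.3, -0.7]
width: 0.295
grip_force: 30.0
```

{"name": "servo_tool", "arguments": {"increments": [[-1,0,0,-1,0,0,0],[-1,0,0,0,0,0,0],[-1,0,0,0,0,0,0]]}}

```text
time_s: 8.75
ee_pos: [0.583, 0.3185, 0.1027]
tcp_rot: [-3.142, -0.0, 0.448]
ft_force: [-0.6, -0.7, 1.1]
width: 0.297
grip_force: 30.0
```

{"name": "servo_tool", "arguments": {"increments": [[-1,0,0,-0.6,0,0,0],[-1,0,0,0,0,0,0],[-1,0,0,0,0,0,0]]}}

```text
time_s: 9.12
ee_pos: [0.5831, 0.3185, 0.1025]
tcp_rot: [-3.142, -0.0, 0.448]
ft_force: [-1.9, -0.9, 5.6]
width: 0.29
grip_force: 30.0
```

Contact with the rim shows as 5.6 N. Releasing, then rising and moving to the medium stopper.

{"name": "servo_tool", "arguments": {"increments": [[0,0,0,0,0,0,0],[0.3,0,0,0,0,0,0],[0.6,0,0,0,0,0,0],[1,0,0,0,0,0,0],[1,0,0,0,0,0,0],[1,0,0,0,0,0,0]]}}

```text
time_s: 9.88
ee_pos: [0.5829, 0.3185, 0.102]
tcp_rot: [3.142, 0.0, 0.448]
ft_force: [0.4, -0.1, -0.3]
width: 0.893
grip_force: 0.0
```

{"name": "servo_tool", "arguments": {"increments": [[1,0,0,10,0,0,0],[1,0,0,30,0,0,0],[1,0,0,35,0,0,0],[1,0,0,30,0,0,0],[1,0,0,0,0,0,0]]}}

```text
time_s: 10.5
ee_pos: [0.5841, 0.3192, 0.2103]
tcp_rot: [-3.141, -0.005, 0.448]
ft_force: [-0.6, -1.1, -1.8]
width: 1.0
grip_force: 0.0
```

{"name": "servo_tool", "arguments": {"increments": [[1,11,-22,0,0,0,0],[1,18,-35,0,0,0,0],[1,18,-35,0,0,0,0],[1,18,-35,0,0,0,0],[1,18,-35,0,0,0,0],[1,12,-20,0,0,0,0],[1,0,0,0,0,0,0],[1,0,0,0,0,0,0]]}}

```text
time_s: 11.5
ee_pos: [0.6772, 0.1381, 0.2067]
tcp_rot: [-3.14, 0.0, 0.449]
ft_force: [-0.0, 0.0, 0.3]
width: 0.999
grip_force: 0.0
```

```bash
python3 - <<'E'
from h import *
print(readout.read_state()["ee_pos"])
SP["stopper_small"]=(.135,.014,.095,.027);NEAR["stopper_small"]=(.583,.318)
for c in ("scene","top"):
    p,d=snapshot(c); cv2.imwrite(f"pics/{c}2.png",p[:,:,::-1]); measure(c,d,["stopper_small","stopper_medium"])
p=cv2.imread("pics/scene2.png"); cv2.imwrite("pics/c3.png",cv2.resize(p[200:320,250:410],(800,600)))
E
```

```text
[0.67716327 0.13808421 0.2066667 ]
scene stopper_small 2772 [ -4.  24. 135.] 190 top [581.5 319.8  14.3] [582.5 319.1] flange [581.8 319.3  26.9] 429
scene stopper_medium 25880 [ -3. 566. 631.] 284 top [676.5 136.7  18.2] [677.7 137.1] flange [676.7 137.1  34.1] 582
top stopper_small 791 [ -2.  77. 138.] 123 top [584.  316.7  13.6] [583.5 316.2] flange [584.2 316.9  26.9] 219
top stopper_medium 584 [540. 582. 646.] 0
```

View pics/c3.png

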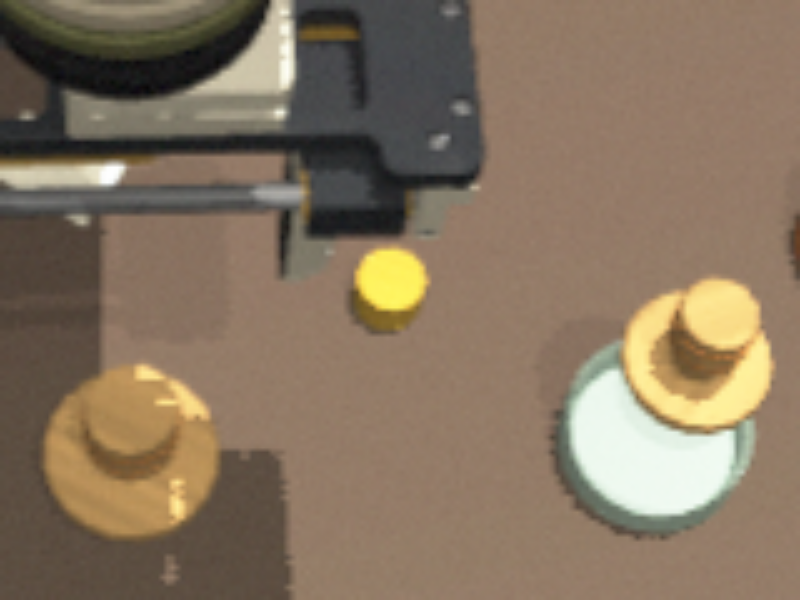

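The crop shows the small stopper seated flat on its jar (700,360) and the medium stopper below the gripper (130,450). Descending on the medium stopper.

{"name": "servo_tool", "arguments": {"increments": [[1,1,-2,-35,0,0,0],[1,0,0,-40,0,0,0],[1,0,0,-40,0,0,0],[1,0,0,-30,0,0,0],[1,0,0,-15,0,0,0],[1,0,0,-7,0,0,0],[1,0,0,0,0,0,0],[1,0,0,0,0,0,0]]}}

```text
time_s: 12.6
ee_pos: [0.6796, 0.1347, 0.0412]
tcp_rot: [3.141, -0.002, 0.448]
ft_force: [-0.7, 0.5, -0.5]
width: 0.998
grip_force: 0.0
```

{"name": "servo_tool", "arguments": {"increments": [[-1,0,0,0,0,0,0],[-1,0,0,0,0,0,0],[-1,0,0,0,0,0,0],[-1,0,0,0,0,0,0],[-1,0,0,0,0,0,0],[-1,0,0,0,0,0,0],[-1,0,0,0,0,0,0]]}}

```text
time_s: 13.48
ee_pos: [0.6788, 0.1345, 0.0399]
tcp_rot: [-3.142, 0.0, 0.448]
ft_force: [-0.5, -0.7, 0.1]
width: 0.385
grip_force: 30.0
```

{"name": "servo_tool", "arguments": {"increments": [[-1,0,0,10,0,0,0],[-1,0,0,30,0,0,0],[-1,0,0,40,0,0,0],[-1,0,0,40,0,0,0],[-1,0,0,35,0,0,0],[-1,0,0,15,0,0,0],[-1,0,0,0,0,0,0]]}}

```text
time_s: 14.35
ee_pos: [0.6792, 0.1345, 0.2108]
tcp_rot: [3.141, -0.001, 0.448]
ft_force: [0.1, -0.0, -0.7]
width: 0.385
grip_force: 30.0
```

{"name": "servo_tool", "arguments": {"increments": [[-1,-4,-20,0,0,0,0],[-1,-6,-40,0,0,0,0],[-1,-6,-40,0,0,0,0],[-1,-6,-40,0,0,0,0],[-1,-6,-40,0,0,0,0],[-1,-6,-40,0,0,0,0],[-1,-6,-40,0,0,0,0],[-1,-6,-40,0,0,0,0]]}}

```text
time_s: 15.35
ee_pos: [0.6309, -0.1683, 0.2082]
tcp_rot: [-3.14, 0.003, 0.447]
ft_force: [1.1, -0.8, -1.0]
width: 0.387
grip_force: 30.0
```

{"name": "servo_tool", "arguments": {"increments": [[-1,-6,-40,0,0,0,0],[-1,-8,-40,0,0,0,0],[-1,-8,-30,0,0,0,0],[-1,0,0,0,0,0,0],[-1,0,0,0,0,0,0]]}}

```text
time_s: 15.98
ee_pos: [0.61, -0.2753, 0.2088]
tcp_rot: [-3.14, 0.001, 0.447]
ft_force: [0.3, 0.2, -1.2]
width: 0.389
grip_force: 30.0
```

```bash
python3 - <<'E'
from h import *
s=readout.read_state()["ee_pos"];print(s)
for c in ("scene","top"):
    p,d=snapshot(c); cv2.imwrite(f"pics/{c}3.png",p[:,:,::-1]); measure(c,d,["jar_medium"])
    zf=s[2]-.040+.025
    uv,P=world(c,d); f=P[(np.hypot(P[:,0]-.61,P[:,1]+.274)<.05)&(abs(P[:,2]-zf)<.008)]
    if len(f)>5: print("flange",mecc(f),len(f))
E
```

```text
[ 0.61001735 -0.27531531  0.20883854]
scene jar_medium 13047 [ -3. 329. 513.] 191 top [ 607.9 -271.3   27.8] [ 609.1 -270.7]
flange [ 608.4 -270.9   33.9] 527
top jar_medium 11987 [ -2. 461. 647.] 91 top [ 610.1 -274.9   27.4] [ 598.4 -259.3]
flange [ 586.  -284.    18.4] 53
```

{"name": "servo_tool", "arguments": {"increments": [[-1,0,0,-25,0,0,0],[-1,0,0,-27,0,0,0],[-1,0,0,-15,0,0,0],[-1,0,0,-8,0,0,0],[-1,0,0,-4,0,0,0],[-1,0,0,-2,0,0,0],[-1,0,0,0,0,0,0]]}}

```text
time_s: 16.95
ee_pos: [0.6111, -0.2757, 0.1294]
tcp_rot: [3.141, -0.0, 0.448]
ft_force: [0.2, -0.7, -0.3]
width: 0.386
grip_force: 30.0
```

{"name": "servo_tool", "arguments": {"increments": [[-1,0,0,-1,0,0,0],[-1,0,0,0,0,0,0],[-1,0,0,0,0,0,0]]}}

```text
time_s: 17.32
ee_pos: [0.611, -0.2756, 0.1281]
tcp_rot: [3.141, -0.0, 0.448]
ft_force: [-0.3, 0.2, -0.8]
width: 0.386
grip_force: 30.0
```

{"name": "servo_tool", "arguments": {"increments": [[-1,0,0,-1.2,0,0,0],[-1,0,0,-0.8,0,0,0],[-1,0,0,0,0,0,0],[-1,0,0,0,0,0,0]]}}

```text
time_s: 17.82
ee_pos: [0.6109, -0.2755, 0.126]
tcp_rot: [-3.142, 0.0, 0.448]
ft_force: [-0.4, -0.2, -0.5]
width: 0.383
grip_force: 30.0
```

{"name": "servo_tool", "arguments": {"increments": [[-1,0,0,-0.8,0,0,0],[-1,0,0,0,0,0,0],[-1,0,0,0,0,0,0]]}}

```text
time_s: 18.2
ee_pos: [0.611, -0.2755, 0.1253]
tcp_rot: [3.142, -0.0, 0.448]
ft_force: [0.6, 0.3, -0.2]
width: 0.385
grip_force: 30.0
```

{"name": "servo_tool", "arguments": {"increments": [[-1,0,0,-0.7,0,0,0],[-1,0,0,0,0,0,0],[-1,0,0,0,0,0,0]]}}

```text
time_s: 18.58
ee_pos: [0.6111, -0.2755, 0.1249]
tcp_rot: [3.141, -0.0, 0.448]
ft_force: [-0.7, 0.8, 5.2]
width: 0.382
grip_force: 30.0
```

{"name": "servo_tool", "arguments": {"increments": [[0,0,0,0,0,0,0],[0.3,0,0,0,0,0,0],[0.6,0,0,0,0,0,0],[1,0,0,0,0,0,0],[1,0,0,0,0,0,0],[1,0,0,0,0,0,0]]}}

```text
time_s: 19.32
ee_pos: [0.6109, -0.2755, 0.1245]
tcp_rot: [-3.142, 0.0, 0.448]
ft_force: [-0.6, 0.3, -0.4]
width: 0.973
grip_force: 0.0
```

{"name": "servo_tool", "arguments": {"increments": [[1,0,0,10,0,0,0],[1,0,0,30,0,0,0],[1,0,0,35,0,0,0],[1,0,0,20,0,0,0],[1,0,0,0,0,0,0]]}}

```text
time_s: 19.95
ee_pos: [0.6118, -0.2759, 0.2218]
tcp_rot: [3.139, -0.003, 0.448]
ft_force: [-0.7, 0.5, 0.1]
width: 0.999
grip_force: 0.0
```

{"name": "servo_tool", "arguments": {"increments": [[1,-10,25,0,0,0,0],[1,-16,40,0,0,0,0],[1,-16,40,0,0,0,0],[1,-16,40,0,0,0,0],[1,-16,40,0,0,0,0],[1,-16,40,0,0,0,0],[1,-16,40,0,0,0,0],[1,-16,40,0,0,0,0]]}}

```text
time_s: 20.95
ee_pos: [0.4878, 0.0306, 0.2188]
tcp_rot: [-3.141, 0.001, 0.448]
ft_force: [0.6, 0.3, -0.9]
width: 0.997
grip_force: 0.0
```

{"name": "servo_tool", "arguments": {"increments": [[1,-16,40,0,0,0,0],[1,-18,35,0,0,0,0],[1,0,0,0,0,0,0],[1,0,0,0,0,0,0]]}}

```text
time_s: 21.45
ee_pos: [0.4549, 0.1039, 0.2191]
tcp_rot: [3.141, 0.001, 0.448]
ft_force: [-0.0, -0.4, -0.1]
width: 0.998
grip_force: 0.0
```

```bash
python3 - <<'E'
from h import *
print(readout.read_state()["ee_pos"])
SP["stopper_medium"]=(.159,.018,.115,.034);NEAR["stopper_medium"]=(.611,-.275)
for c in ("scene","top"):
    p,d=snapshot(c); cv2.imwrite(f"pics/{c}4.png",p[:,:,::-1]); measure(c,d,["stopper_medium","stopper_large"])
E
```

```text
[0.4548811  0.10392965 0.21913474]
scene stopper_medium 3166 [ -4.  48. 159.] 235 top [ 609.3 -272.6   18.8] [ 609.9 -270.9] flange [ 609.8 -272.3   34. ] 525
scene stopper_large 11206 [ -4. 345. 517.] 338 top [452.8 106.4  24.1] [454.6 106.5] flange [452.8 106.3  43.5] 684
top stopper_medium 2063 [ -2.  48. 162.] 184 top [ 611.6 -274.3   17.2] [ 611.1 -273.4] flange [ 612.3 -275.5   33.8] 371
top stopper_large 8075 [579. 641. 715.] 0
```

View pics/scene4.png

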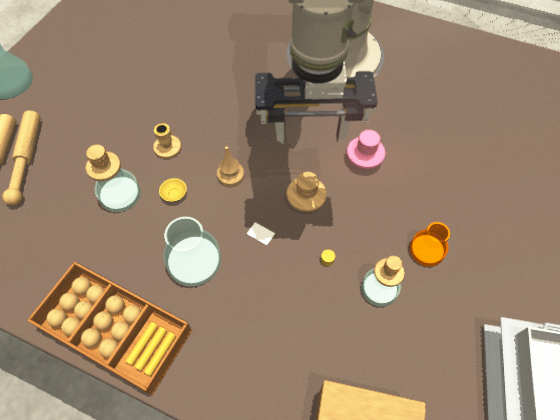

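The scene picture shows the medium stopper seated on its jar (103,163) and the small one on its jar (390,268). The gripper is over the large pale stopper (306,190). Descending 176 mm.

{"name": "servo_tool", "arguments": {"increments": [[1,0,1,-40,0,0,0],[1,0,0,-40,0,0,0],[1,0,0,-40,0,0,0],[1,0,0,-30,0,0,0],[1,0,0,-18,0,0,0],[1,0,0,-8,0,0,0],[1,0,0,0,0,0,0],[1,0,0,0,0,0,0]]}}

```text
time_s: 22.55
ee_pos: [0.4554, 0.1053, 0.0441]
tcp_rot: [3.141, -0.001, 0.447]
ft_force: [0.2, -0.6, -0.7]
width: 1.001
grip_force: 0.0
```

{"name": "servo_tool", "arguments": {"increments": [[-1,0,0,0,0,0,0],[-1,0,0,0,0,0,0],[-1,0,0,0,0,0,0],[-1,0,0,0,0,0,0],[-1,0,0,0,0,0,0],[-1,0,0,0,0,0,0],[-1,0,0,0,0,0,0]]}}

```text
time_s: 23.42
ee_pos: [0.4549, 0.1055, 0.0435]
tcp_rot: [-3.142, 0.0, 0.448]
ft_force: [0.0, 1.3, 0.1]
width: 0.491
grip_force: 30.0
```

{"name": "servo_tool", "arguments": {"increments": [[-1,0,0,10,0,0,0],[-1,0,0,30,0,0,0],[-1,0,0,40,0,0,0],[-1,0,0,40,0,0,0],[-1,0,0,30,0,0,0],[-1,0,0,15,0,0,0],[-1,0,0,0,0,0,0]]}}

```text
time_s: 24.3
ee_pos: [0.4552, 0.1054, 0.2099]
tcp_rot: [3.141, -0.002, 0.447]
ft_force: [-0.2, 0.4, -1.7]
width: 0.491
grip_force: 30.0
```

{"name": "servo_tool", "arguments": {"increments": [[-1,18,-12,0,0,0,0],[-1,36,-24,0,0,0,0],[-1,36,-24,0,0,0,0],[-1,36,-24,0,0,0,0],[-1,36,-24,0,0,0,0],[-1,36,-24,0,0,0,0],[-1,28,-19,0,0,0,0],[-1,0,0,0,0,0,0]]}}

```text
time_s: 25.3
ee_pos: [0.6824, -0.0491, 0.2063]
tcp_rot: [3.141, 0.002, 0.444]
ft_force: [-0.2, 0.5, -1.8]
width: 0.492
grip_force: 30.0
```

{"name": "servo_tool", "arguments": {"increments": [[-1,0,0,0,0,0,0],[-1,0,0,0,0,0,0]]}}

```text
time_s: 25.55
ee_pos: [0.6802, -0.0449, 0.2081]
tcp_rot: [-3.141, 0.001, 0.449]
ft_force: [-0.1, 0.1, -2.0]
width: 0.494
grip_force: 30.0
```

```bash
python3 - <<'E'
from h import *
s=readout.read_state()["ee_pos"];print(s)
for c in ("scene","top"):
    p,d=snapshot(c); cv2.imwrite(f"pics/{c}5.png",p[:,:,::-1]); measure(c,d,["jar_large"])
    zf=s[2]-.0435+.03
    uv,P=world(c,d); f=P[(np.hypot(P[:,0]-.68,P[:,1]+.046)<.055)&(abs(P[:,2]-zf)<.008)]
    if len(f)>5: print("flange",mecc(f),len(f))
E
```

```text
[ 0.68019227 -0.04493     0.20810906]
scene jar_large 27315 [ -3. 466. 606.] 164 top [679.8 -44.9  35. ] [700.7 -23.6]
flange [678.8 -43.6  42.4] 864
top jar_large 8397 [ -2. 335. 671.] 87 top [673.6 -44.4  33.7] [654.6 -39.8]
flange [679.  -46.7  42.2] 504
```

{"name": "servo_tool", "arguments": {"increments": [[-1,1,-1,-20,0,0,0],[-1,0,0,-20,0,0,0],[-1,0,0,-10,0,0,0],[-1,0,0,-5,0,0,0],[-1,0,0,-3,0,0,0],[-1,0,0,-2,0,0,0],[-1,0,0,0,0,0,0],[-1,0,0,0,0,0,0]]}}

```text
time_s: 26.65
ee_pos: [0.6821, -0.0465, 0.1489]
tcp_rot: [3.141, -0.0, 0.448]
ft_force: [-0.0, -0.8, -0.5]
width: 0.494
grip_force: 30.0
```

{"name": "servo_tool", "arguments": {"increments": [[-1,0,0,-0.7,0,0,0],[-1,0,0,0,0,0,0],[-1,0,0,0,0,0,0]]}}

```text
time_s: 27.02
ee_pos: [0.6819, -0.0465, 0.1478]
tcp_rot: [-3.142, 0.0, 0.448]
ft_force: [-0.0, -0.5, -1.4]
width: 0.492
grip_force: 30.0
```

{"name": "servo_tool", "arguments": {"increments": [[-1,0,0,-0.8,0,0,0],[-1,0,0,0,0,0,0],[-1,0,0,0,0,0,0]]}}

```text
time_s: 27.4
ee_pos: [0.6819, -0.0465, 0.147]
tcp_rot: [-3.142, 0.0, 0.448]
ft_force: [0.4, -0.6, -1.2]
width: 0.495
grip_force: 30.0
```

{"name": "servo_tool", "arguments": {"increments": [[-1,0,0,-0.5,0,0,0],[-1,0,0,0,0,0,0],[-1,0,0,0,0,0,0]]}}

```text
time_s: 27.78
ee_pos: [0.682, -0.0465, 0.1466]
tcp_rot: [3.142, -0.0, 0.448]
ft_force: [0.0, 0.0, -0.0]
width: 0.497
grip_force: 30.0
```

{"name": "servo_tool", "arguments": {"increments": [[-1,0,0,-0.6,0,0,0],[-1,0,0,0,0,0,0],[-1,0,0,0,0,0,0]]}}

```text
time_s: 28.15
ee_pos: [0.682, -0.0465, 0.1465]
tcp_rot: [3.141, -0.0, 0.448]
ft_force: [-1.4, -0.0, 6.0]
width: 0.49
grip_force: 30.0
```

{"name": "servo_tool", "arguments": {"increments": [[0.2,0,0,0,0,0,0],[0.4,0,0,0,0,0,0],[0.7,0,0,0,0,0,0],[1,0,0,0,0,0,0],[1,0,0,0,0,0,0],[1,0,0,0,0,0,0]]}}

```text
time_s: 28.9
ee_pos: [0.6819, -0.0465, 0.1459]
tcp_rot: [-3.142, 0.0, 0.448]
ft_force: [-0.6, 0.5, 0.1]
width: 0.993
grip_force: 0.0
```

{"name": "servo_tool", "arguments": {"increments": [[1,0,0,10,0,0,0],[1,0,0,30,0,0,0],[1,0,0,40,0,0,0],[1,0,0,30,0,0,0],[1,-30,30,0,0,0,0],[1,-30,30,0,0,0,0],[1,-30,30,0,0,0,0],[1,0,0,0,0,0,0]]}}

```text
time_s: 29.9
ee_pos: [0.5901, 0.0463, 0.2571]
tcp_rot: [-3.141, -0.001, 0.452]
ft_force: [-0.1, 0.0, 1.4]
width: 0.995
grip_force: 0.0
```

```bash
python3 - <<'E'
from h import *
for n,t,f,xy in (("stopper_small",.135,.095,(.583,.318)),("stopper_medium",.159,.115,(.611,-.275)),("stopper_large",.183,.135,(.681,-.046))):
    SP[n]=(t,SP[n][1],f,SP[n][3]);NEAR[n]=xy
for c in ("scene","top"):
    p,d=snapshot(c); cv2.imwrite(f"pics/{c}6.png",p[:,:,::-1]); measure(c,d,[k for k in SP if "stop" in k])
E
```

```text
scene stopper_small 2781 [ -4.  23. 135.] 194 top [581.8 319.2  14. ] [582.7 319.3] flange [581.3 319.5  26.9] 426
scene stopper_medium 3155 [ -4.  47. 159.] 230 top [ 609.5 -273.    18.2] [ 610.2 -271.2] flange [ 608.1 -271.7   35.1] 533
scene stopper_large 6036 [ -4. 107. 385.] 503 top [680.  -46.1  23.2] [681.  -44.9] flange [679.7 -46.1  43. ] 984
top stopper_small 1570 [ -3.  29. 137.] 122 top [584.2 317.   14. ] [584. 316.] flange [584.6 316.8  26.8] 242Traceback (most recent call last):
  File "<stdin>", line 5, in <module>
  File "h.py", line 26, in measure
    o=[len(q),np.round(np.percentile(q[:,2],[1,50,99])*1000),len(t)]
                       ~~~~~~~~~~~~~^^^^^^^^^^^^^^^^^^
    return _quantile_unchecked(
        a, q, axis, out, overwrite_input, method, keepdims, weights)
    return _ureduce(a,
                    func=_quantile_ureduce_func,
    ...<5 lines>...
                    overwrite_input=overwrite_input,
                    method=method)
    r = func(a, **kwargs)
    result = _quantile(arr,
                       quantiles=q,
    ...<2 lines>...
                       out=out,
                       weights=wgt)
    slices_having_nans = np.isnan(arr[-1, ...])
                                  ~~~^^^^^^^^^
IndexError: index -1 is out of bounds for axis 0 with size 0
```

View pics/scene6.png

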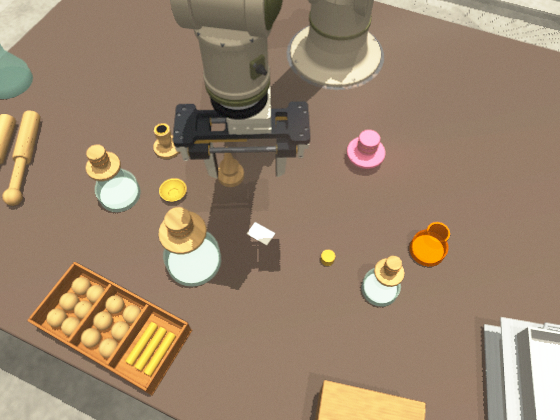

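The scene picture shows all three stoppers seated at the right heights, on the jars at (390,268), (103,163) and (182,230). The finial and candle holder are unmoved and the gripper is clear.

{"name": "servo_tool", "arguments": {"increments": [[1,0,0,0,0,0,0],[1,0,0,0,0,0,0]]}}

```text
time_s: 30.25
ee_pos: [0.5924, 0.0426, 0.2558]
tcp_rot: [3.141, 0.0, 0.446]
ft_force: [-0.3, 0.2, -0.5]
width: 1.004
grip_force: 0.0
```

```bash
python3 -c "
from rig import sign_off
print(sign_off())"
```

```text
the job is handed in; nothing more can be done
None
```

All three stoppers are seated flat on the jars of their size, placed small, medium, then large, and the job was handed in at about 30 s; the jars, finial and candle holder are standing where they were.

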